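Break the lid stay and shut the wide instrument case

ROBOT

A 7-joint arm with a two-finger parallel gripper is mounted at the origin on the work surface. World frame = base frame: x ahead of the robot, y to its left, z up, the work surface at z = 0. Lengths are in mm, angles in rad, forces in N, time in s.
With the tool pointing down it reaches from about 400 to 925 mm from the base axis. Payload 4.1 kg.
Tool frame: the origin (TCP) lies at the very end of the fingers, on their centre line; the grasp point (between the pads) lies 19 mm behind it; z points along the fingers, y is the direction in which the jaws open and shut (so a half turn about z gives the same grasp; the last joint's range is limited). The gripper opens to 85 mm and grips with 20 to 120 N. Pads are 22 mm wide; open, the fingers measure 114 mm over their backs; the gripper's body (76 mm by 85 mm) begins 54 mm behind the grasp point. The pads swing forward as they close: fully open they stand 13 mm farther back than shut.
Start: joints at [-1.234, 0.398, 0.045, 1.537, -0.019, 1.207, -0.051], TCP at [274.373, 589.291, 231.347] pointing down, gripper open.
Joint ranges: [-2.82, 2.82], [-0.49, 2.23], [-1.37, 1.46], [0, 2.46], [-1.36, 4.5], [0.23, 2], [-2.94, 2.94]. Speed limits (rad/s): [2.57, 2.57, 3.14, 3.14, 3.14, 3.14, 3.14].

INTERFACE

Orientations are given as a unit quaternion [x, y, z, w].
In Python, from workcell import sense, grab_frame, sign_off gives the robot as it stands.
- The arm moves only by the shell command python3 -m crank 'ROWS' [FORCE]. ROWS is JSON, a list that holds one entry, the list of rows, each a list of 7 numbers: the shift along the tool's x, y, z scaled (see below), then the turn, a rotation vector about the tool's x, y, z scaled (see below), then the opening in per cent of the stroke, from 0 (shut) to 100 (fully open). A call has 1 to 12 rows; each row is the pose to reach, as a shift and turn from the pose commanded when the call began, along the tool's axes at that moment, turning the shorter way round; what a row does not reach only later rows make up. The controller multiplies each number of a shift by 25 cm and each number of a turn by pi rad. A row lasts 1/12 s, in which the tool goes at most 41.7 mm and 7.16 degrees, less where a joint would pass 70% of its speed; a pose out of reach is approached as far as the arm can. A call with a number of a shift or a turn outside -1 to 1 is refused whole. A call with a gripper value outside its range is refused whole. The fingers move at their own pace and stop on an object; FORCE is the grip in N (left out, the last holds). Time passes only in rows, so rows that repeat a pose let the fingers close. It gives the time, the measured TCP pose, the force and the opening at its end, in the units of the state.
- sense(): the state, without advancing time (a new reading comes with each control period).
- grab_frame(name): name is "scene" or "top"; returns a dict with "pixels" (480x640x3 uint8, red, green, blue), "fx", "fy", "cx", "cy" (pixels), "R" (3x3) and "t" (3): a world point X has camera coordinates R X + t. Camera axes: x right, y down, z forward; pixel columns grow to the right and rows downward; lengths in mm; the calibration is good to about 2 mm. A picture is of the moment at which its call begins. There is no depth.
- sign_off(): hands the job in, once; it reports no verdict.
The state is a dict: "clock": time; "q": joint angles; "dq": joint speeds; "effort": joint torques, N m; "position": TCP position; "tool_rot": TCP orientation; "contact_force": force on the tool from outside, world axes, zero at the start; "torque": the same for the moment, N m; "gripper_width": finger opening in mm.
Only numpy, scipy, OpenCV 4.12 (cv2) and the standard library are available. Lean on these libraries where they do the work, as an engineer would, in place of code of your own. Each camera call takes 0.05 s, during which the arm holds its last target.

TASK

Two instrument cases stand open on the lab bench, each lid propped by a folding stay. Shut the wider one: push the knee of its stay down from above until the stay folds, while the lid is still up, then lower the lid until it is fully shut, without slamming it. Leave the narrower case open.

Things in the scene. Friction and masses are not known exactly. Their poses are not given: they have to be found in the camera images.
- wide_case: Wider aluminium case, fixed: 200 mm deep (x), 220 wide (y), rim 120 high. Origin: centre of its underside; x from its latch front (robot side) to its hinge side, z up. Lid hinge along y at x 100, z 120 mm; lid plate 8 mm thick, 205 mm long from the hinge, as wide as the case. Stay on the +y side: lower link 94 mm from its wall pivot (x -80, z 110 mm) to the knee, upper link the same.
- wide_case_knee (a point): Middle of the finger bar at the stay's knee: round dark steel bar, 18 mm diameter, 66 mm long, pointing outward along the case's +y, 55 mm outside the wall, 167 mm over the bench. The stay is locked just past straight, knee up; push the bar down along its arc about the lower pivot (down and towards the hinge, under 15 N). Below 145 mm it is clearly broken; the lid comes down a little with it.
- wide_case_lid (a joint): Lid angle of the wide case, rad: 0 as it stands open (75 degrees above level), grows as it comes down, 1.31 fully shut. It cannot come down until the knee is broken. Stiff hinge: the lid stays where it is left; under 5 N on its outer (upper) face near the free edge moves it. The knee hangs beside the wall once shut.
- slim_case_lid (a joint): Lid angle of the narrower case, rad: 0 as it stands open, grows as it comes down. That case is 140 mm wide, otherwise alike (depth, height, lid, stay), also fixed. Leave it open.

How it is judged (in metres and radians):
On the way:
1. the knee of the wide case's stay is pushed down to below 145 mm over the bench while the lid is still up (not more than 0.6 rad lowered) (z of wide_case_knee in the frame of wide_case below 0.145 m and value of joint wide_case_lid below 0.6 rad), for 0.1 s.
At the end, for the whole second after the job is handed in: the wide case's lid is shut to within 0.1 rad and at rest, and the narrow case's lid still stands open (lowered by less than 0.17 rad) (value of joint wide_case_lid above 1.21 rad and velocity of joint wide_case_lid below 0.1 rad/s and value of joint slim_case_lid below 0.17 rad); the robot touches nothing.
It fails at once if the wide case's lid is slammed (faster than 3 rad/s) (velocity of joint wide_case_lid above 3 rad/s).
It fails at once if the narrow case's lid is lowered by more than 0.17 rad (value of joint slim_case_lid above 0.17 rad).
It also fails if it takes over 51 s, if anything falls off the work surface, if the arm or the gripper's body presses on something with over 40 N, if the wrist force passes 120 N, or if a joint passes its speed limit or range.

## Working session

There is one attempt and no reset: what is moved stays moved. The work goes in short steps, Python scripts to look and compute and a shell command to move; the robot and the scene stay as the last step left them, time stands still between calls to the robot, and variables do not carry over. Pictures are saved under pics/ and viewed, and the job is handed in when it is done.

```bash
mkdir -p pics; ls
python3 - <<'E'
from workcell import sense, grab_frame
import cv2,numpy as np
print(sense())
for n in("scene","top"):
    f=grab_frame(n); cv2.imwrite(f"pics/{n}0.png",f["pixels"][:,:,::-1]); print(n,f["fx"],f["fy"],f["cx"],f["cy"],np.round(f["R"],4).tolist(),np.round(f["t"],1).tolist())
E
```

```text
pics
{'clock': 0.0, 'q': array([-1.23401152,  0.39921732,  0.04505376,  1.53785891, -0.01869384,
        1.2068901 , -0.05067943]), 'dq': array([ 9.97961267e-04, -1.71897919e-03,  9.96953315e-04, -2.85661211e-05,
       -7.22867194e-04,  2.79343160e-04,  1.35974755e-03]), 'effort': array([-3.36491530e-05, -4.75119174e+01,  1.36495493e+00, -2.54217160e+01,
        1.16687853e-02,  9.31116811e-03, -9.45453102e-07]), 'position': array([274.10940835, 588.6905505 , 230.25688112]), 'tool_rot': array([ 2.16115175e-01,  9.76367389e-01, -9.66364335e-04, -1.37321553e-04]), 'contact_force': array([ 0.69871688, -0.16988398,  0.06211498]), 'torque': array([0.0123329 , 0.02955438, 0.01964277]), 'gripper_width': 85.5330734251262}
scene 537.3179010879568 537.3179010879568 321.5662223771756 244.64908881649504 [[-0.9972, 0.0722, 0.0184], [0.0387, 0.7137, -0.6994], [-0.0636, -0.6968, -0.7145]] [566.3, 33.3, 1151.4]
top 504.77165311443827 504.77165311443827 320.8152551302221 237.18685784360378 [[0.0059, -1.0, 0.0052], [-0.9879, -0.0066, -0.1549], [0.1549, -0.0042, -0.9879]] [59.7, 597.5, 984.8]
```

View pics/scene0.png

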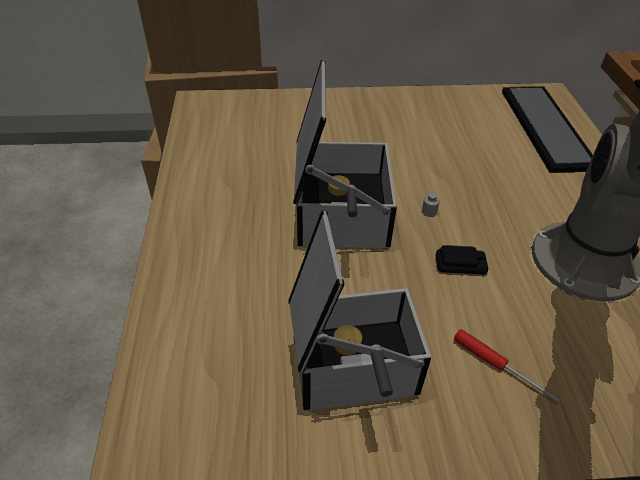

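View pics/top0.png

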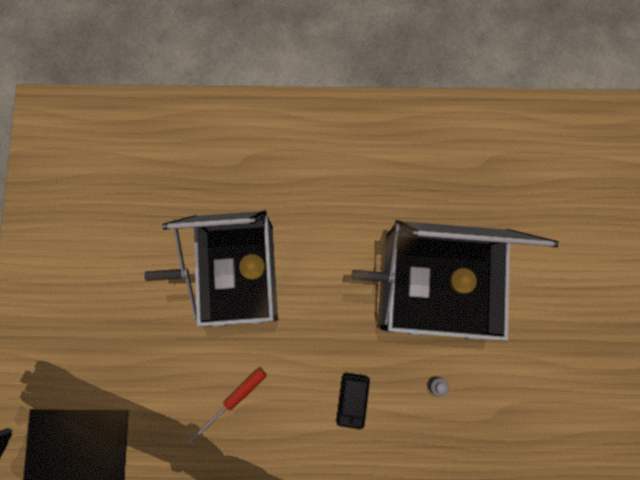

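Run:
```python
import cv2
a=cv2.imread("pics/top0.png")[205:350,340:570]; cv2.imwrite("pics/tz.png",cv2.resize(a,None,fx=3.4,fy=3.4,interpolation=cv2.INTER_CUBIC))
a=cv2.imread("pics/scene0.png")[50:260,280:410]; cv2.imwrite("pics/sz.png",cv2.resize(a,None,fx=2.8,fy=2.8,interpolation=cv2.INTER_CUBIC))
```

```text
(no output)
```

View pics/tz.png

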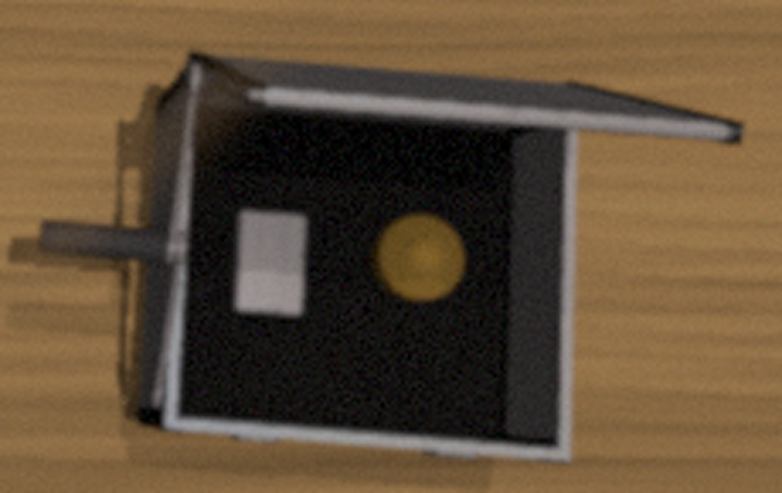

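View pics/sz.png

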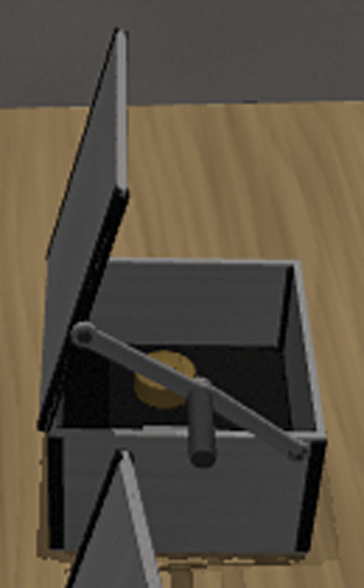

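```bash
cat > h.py <<'E'
import numpy as np
from scipy.optimize import least_squares
from workcell import sense, grab_frame
C={}
def cams():
    for n in("scene","top"): C[n]=grab_frame(n)
def proj(n,X):
    f=C[n]; p=np.asarray(f["R"])@X+np.asarray(f["t"]); return np.array([f["fx"]*p[0]/p[2]+f["cx"],f["fy"]*p[1]/p[2]+f["cy"]])
def W(p,l):
    c,s=np.cos(p[2]),np.sin(p[2]); return np.array([p[0]+c*l[0]-s*l[1],p[1]+s*l[0]+c*l[1],l[2]])
E
python3 - <<'E'
from h import *
cams()
kx=-80+np.sqrt(94**2-57**2)
o=[("top",(-100,110,120),(387.6,330.9)),("top",(-100,-110,120),(507.6,340.3)),("top",(kx,198,167),(351.8,274.1)),
("scene",(-100,110,120),(396.1,206.4)),("scene",(-100,-110,120),(387.1,143.6)),("scene",(100,110,120),(296.8,205.4)),("scene",(-100,110,0),(388.9,247.5)),("scene",(100,110,0),(299.6,247.5)),("scene",(kx,198,167),(352.5,213.2))]
r=least_squares(lambda p:np.concatenate([proj(n,W(p,l))-m for n,l,m in o]),[520,-100,0],loss="soft_l1")
print(r.x,np.round(r.fun.reshape(-1,2),1))
p=r.x
print("knee",W(p,(kx,165,167)),"pivot",W(p,(-80,165,110)),kx)
for l in [(47,110,318),(47,-110,318),(47,0,318)]: print(W(p,l),proj("top",W(p,l)),proj("scene",W(p,l)))
E
```

```text
[ 5.05047047e+02 -1.78336950e+02 -7.37934522e-02] [[ 0.5 -1. ]
 [-0.2 -0.8]
 [-6.2 -1.4]
 [ 0.9 -0.6]
 [ 0.6 -1.3]
 [ 0.8 -1.1]
 [ 1.5 -0.3]
 [-1.2 -1.6]
 [ 0.6  4.4]]
knee [511.97245459 -13.39865624 167.        ] pivot [437.42963922  -7.88787799 110.        ] -5.253762636504575
[560.0290512  -72.10146053 318.        ] [411.91332671 234.13694781] [326.44364389 119.38317332]
[ 543.80922184 -291.50273021  318.        ] [558.51702527 245.79846255] [325.92163305  59.72368025]
[ 551.91913652 -181.80209537  318.        ] [485.13837194 239.96159584] [326.16286544  87.29361056]
```

```bash
python3 -m crank '[[[-0.38,-0.57,-0.28,0,0,-0.117,0],[-0.38,-0.57,-0.28,0,0,-0.117,0],[-0.38,-0.57,-0.28,0,0,-0.117,0],[-0.38,-0.57,-0.28,0,0,-0.117,0],[-0.38,-0.57,-0.28,0,0,-0.117,0],[-0.38,-0.57,-0.28,0,0,-0.117,0]]]'
```

```text
clock: 0.7
position: [303.1, 416.1, 303.9]
tool_rot: [0.037, 0.999, 0.001, 0.001]
contact_force: [1.1, -0.3, -0.1]
gripper_width: 12.2
```

```bash
python3 -m crank '[[[-0.35,-0.84,0,0,0,0,0],[-0.35,-0.84,0,0,0,0,0],[-0.35,-0.84,0,0,0,0,0],[-0.35,-0.84,0,0,0,0,0],[-0.35,-0.84,0,0,0,0,0],[-0.35,-0.84,0,0,0,0,0],[-0.35,-0.84,0,0,0,0,0]]]'
python3 - <<'E'
from workcell import sense
import numpy as np
s=sense();print(s["q"].round(2),s["position"])
E
```

```text
clock: 1.28
position: [375.0, 200.1, 301.1]
tool_rot: [0.038, 0.999, -0.0, 0.0]
contact_force: [0.4, -0.4, 0.0]
gripper_width: 0.4
[-0.85 -0.07  0.24  1.94  0.02  1.28  0.88] [374.95622864 200.13740198 301.12541545]
```

```bash
python3 -m crank '[[[-0.38,-0.82,0,0,0,0,0],[-0.38,-0.82,0,0,0,0,0],[-0.38,-0.82,0,0,0,0,0],[-0.38,-0.82,0,0,0,0,0],[-0.38,-0.82,0,0,0,0,0],[-0.38,-0.82,0,0,0,0,0],[-0.38,-0.82,0,0,0,0,0]]]'
python3 - <<'E'
from h import *
import cv2
for n in("scene","top"):
    f=grab_frame(n); cv2.imwrite(f"pics/{n}1.png",f["pixels"][:,:,::-1])
s=sense();print(s["q"].round(2),s["position"])
E
```

```text
clock: 1.87
position: [455.6, -10.0, 301.3]
tool_rot: [0.037, 0.999, -0.001, 0.001]
contact_force: [-0.2, -0.2, -0.1]
gripper_width: 0.0
[-0.62 -0.02  0.53  1.89  0.01  1.27  1.41] [454.43852085  -5.00633387 300.9030492 ]
```

View pics/scene1.png

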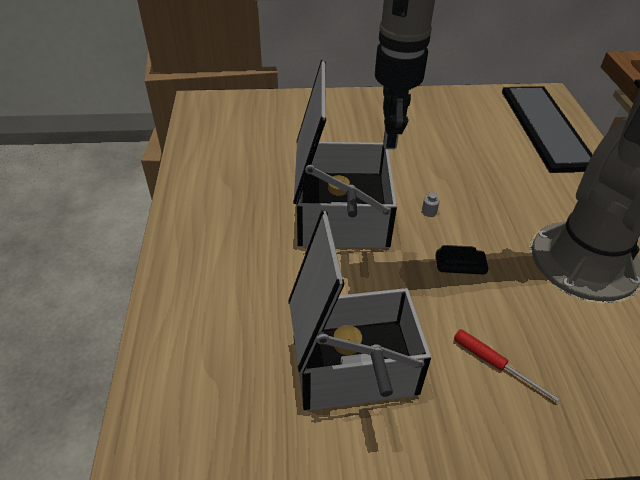

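View pics/top1.png

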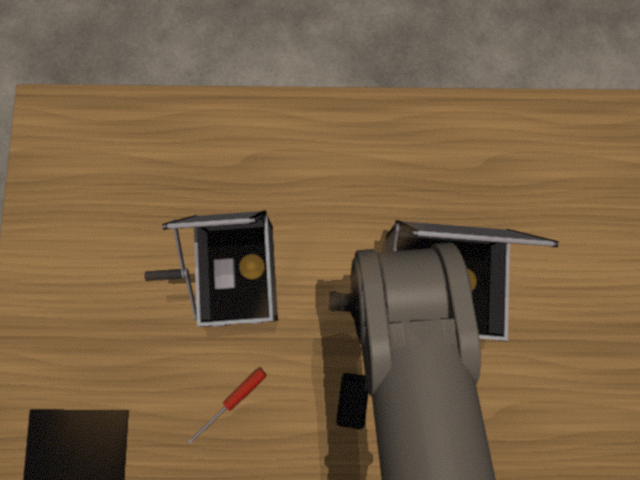

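Run:
```python
from h import *
cams()
s=sense();p=s["position"];print(p,s["clock"],proj("scene",p),proj("top",p),s["contact_force"])
```

```text
[454.04332267  -3.9434324  300.92687736] 2.0667 [391.70350655 148.7920306 ] [366.02051111 305.34184753] [ 0.78155563  0.6216486  -0.51531083]
```

```bash
python3 -m crank '[[[-0.226,-0.023,0.32,0,0,0,0],[-0.226,-0.023,0.32,0,0,0,0],[-0.226,-0.023,0.32,0,0,0,0],[-0.226,-0.023,0.32,0,0,0,0],[-0.226,-0.023,0.32,0,0,0,0],[-0.226,-0.023,0.32,0,0,0,0]]]'
python3 - <<'E'
from h import *
import cv2
cams()
for n in("scene","top"):
    cv2.imwrite(f"pics/{n}2.png",C[n]["pixels"][:,:,::-1])
s=sense();p=s["position"];print(p,s["contact_force"],proj("scene",p))
a=C["scene"]["pixels"][50:260,280:410,::-1]; cv2.imwrite("pics/sz2.png",cv2.resize(a,None,fx=2.8,fy=2.8,interpolation=cv2.INTER_CUBIC))
E
```

```text
clock: 2.57
position: [510.2, -14.8, 222.3]
tool_rot: [0.033, 0.999, 0.0, 0.001]
contact_force: [-0.6, 0.6, -0.3]
gripper_width: -0.3
[510.43152253 -15.24928567 222.81164114] [ 0.40517704  0.44795884 -0.71006857] [354.97389675 181.72405443]
```

View pics/sz2.png

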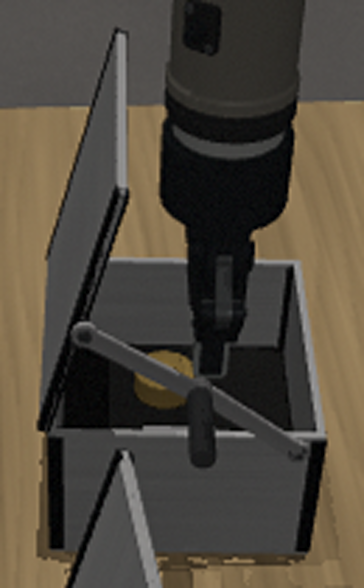

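```bash
python3 -m crank '[[[0,0,0.1,0,0,0,0],[-0.008,0,0.16,0,0,0,0],[-0.015,0,0.19,0,0,0,0],[-0.02,0,0.21,0,0,0,0],[-0.03,0,0.23,0,0,0,0],[-0.04,0,0.25,0,0,0,0],[-0.05,0,0.27,0,0,0,0],[-0.05,0,0.27,0,0,0,0]]]'
python3 - <<'E'
from h import *
import cv2
cams()
s=sense();p=s["position"];print(p,s["contact_force"],proj("scene",p))
a=C["scene"]["pixels"][50:260,280:410,::-1]; cv2.imwrite("pics/sz3.png",cv2.resize(a,None,fx=2.8,fy=2.8,interpolation=cv2.INTER_CUBIC))
E
```

```text
clock: 3.33
position: [523.9, -16.8, 153.9]
tool_rot: [0.034, 0.999, -0.0, 0.001]
contact_force: [0.2, 0.2, 0.1]
gripper_width: -0.1
[522.73022244 -17.03006627 153.84458382] [0.47940534 0.0512533  0.11671663] [346.14815439 209.78133279]
```

View pics/sz3.png

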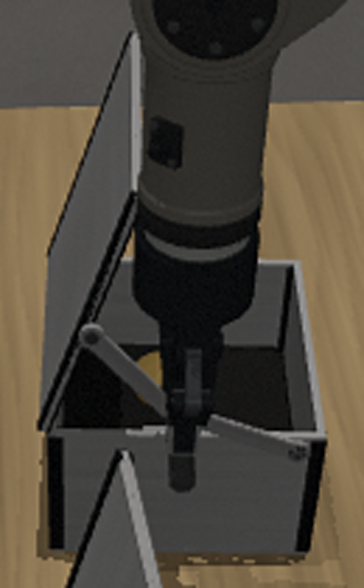

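```bash
python3 -m crank '[[[-0.01,0,0.03,0,0,0,0],[-0.015,0,0.06,0,0,0,0],[-0.02,0,0.09,0,0,0,0],[-0.02,0,0.11,0,0,0,0],[-0.02,0,0.11,0,0,0,0],[-0.02,0,0.11,0,0,0,0]]]'
python3 - <<'E'
from h import *
import cv2
cams()
s=sense();p=s["position"];print(p,s["contact_force"],proj("scene",p))
a=C["scene"]["pixels"][50:260,280:410,::-1]; cv2.imwrite("pics/sz4.png",cv2.resize(a,None,fx=2.8,fy=2.8,interpolation=cv2.INTER_CUBIC))
E
```

```text
clock: 3.93
position: [526.9, -17.2, 125.7]
tool_rot: [0.034, 0.999, -0.0, -0.001]
contact_force: [0.7, -0.2, 1.8]
gripper_width: -0.4
[526.3781285  -17.20982108 125.71087656] [ 1.25307896 -0.30459335  1.22849958] [343.52188146 220.62373606]
```

View pics/sz4.png

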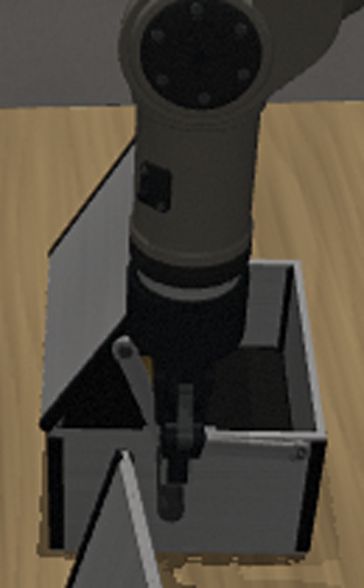

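```bash
python3 -m crank '[[[0,0.04,-0.05,0,0,0,0],[0,0.06,-0.2,0,0,0,0],[0,0.06,-1,0,0,0,0],[0,0.06,-1,0,0,0,0],[0,0.06,-1,0,0,0,0],[0,0.06,-1,0,0,0,0],[0,0.06,-1,0,0,0,0],[0,0.06,-1,0,0,0,0],[0,0.06,-1,0,0,0,0]]]'
python3 - <<'E'
from h import *
import cv2
cams()
s=sense();p=s["position"];print(p,s["contact_force"],s["q"].round(2))
cv2.imwrite("pics/s5.png",C["scene"]["pixels"][:,:,::-1]);cv2.imwrite("pics/t5.png",C["top"]["pixels"][:,:,::-1])
P=[505.05,-178.3,-.0738]
for t in np.radians([40,45,50,55,60]):
    print(np.degrees(t),[np.round(proj("scene",W(P,(100-205*np.cos(t),y,120+205*np.sin(t))))) for y in(110,-110)],[np.round(proj("top",W(P,(100-205*np.cos(t),y,120+205*np.sin(t))))) for y in(110,-110)])
E
```

```text
clock: 4.78
position: [528.4, -2.4, 377.4]
tool_rot: [0.034, 0.999, 0.001, 0.001]
contact_force: [0.0, -0.2, -0.5]
gripper_width: 0.0
[527.15197684  -2.17611486 374.57608672] [ 0.25500789 -0.13495195 -0.60702914] [-0.6   0.11  0.59  1.61 -0.06  1.44  1.49]
40.0 [array([382., 152.]), array([374.,  90.])] [array([401., 305.]), array([539., 316.])]
45.0 [array([376., 145.]), array([369.,  84.])] [array([403., 297.]), array([542., 308.])]
50.0 [array([370., 140.]), array([363.,  79.])] [array([404., 288.]), array([546., 299.])]
55.0 [array([362., 135.]), array([357.,  74.])] [array([406., 279.]), array([549., 290.])]
59.99999999999999 [array([354., 130.]), array([350.,  70.])] [array([408., 268.]), array([552., 280.])]
```

View pics/s5.png

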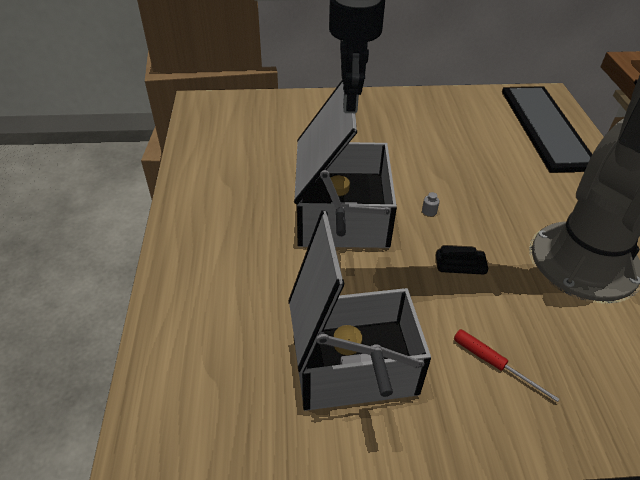

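View pics/t5.png

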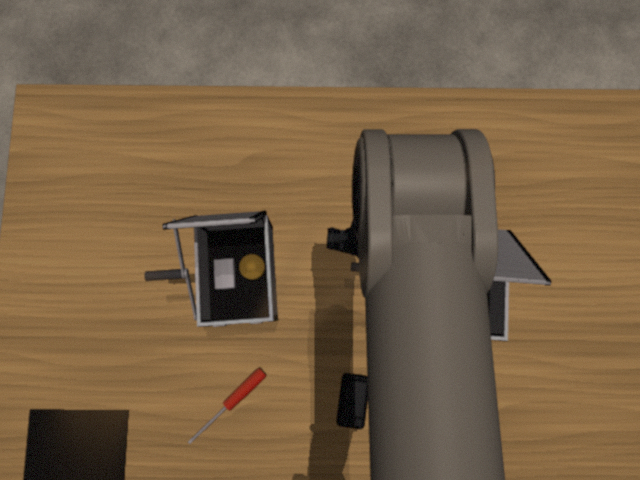

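```bash
python3 -m crank '[[[-0.184,-0.7,0,0,0,0,0],[-0.184,-0.7,0,0,0,0,0],[-0.184,-0.7,0,0,0,0,0],[-0.184,-0.7,0,0,0,0,0],[-0.184,-0.7,0,0,0,0,0],[-0.184,-0.7,0.2,0,0,0,0],[-0.184,-0.7,0.42,0,0,0,0],[-0.184,-0.7,0.42,0,0,0,0],[-0.184,-0.7,0.42,0,0,0,0],[-0.184,-0.7,0.42,0,0,0,0]]]'
python3 - <<'E'
from h import *
import cv2
cams()
s=sense();p=s["position"];print(p,s["contact_force"],s["q"].round(2))
cv2.imwrite("pics/s6.png",C["scene"]["pixels"][:,:,::-1])
P=[505.05,-178.3,-.0738];c,sn=np.cos(P[2]),np.sin(P[2]);d=p[:2]-P[:2];print("local",c*d[0]+sn*d[1],-sn*d[0]+c*d[1],p[2])
E
```

```text
clock: 5.72
position: [560.9, -179.4, 269.0]
tool_rot: [0.034, 0.999, 0.0, -0.003]
contact_force: [0.9, 0.4, 0.9]
gripper_width: 0.1
[ 563.1108115  -180.37666923  272.42266016] [0.32291309 0.02605089 0.93159566] [-0.3   0.32  0.69  1.64 -0.21  1.25  1.93]
local 58.055889995610315 2.2099828164713786 272.4226601585242
```

View pics/s6.png

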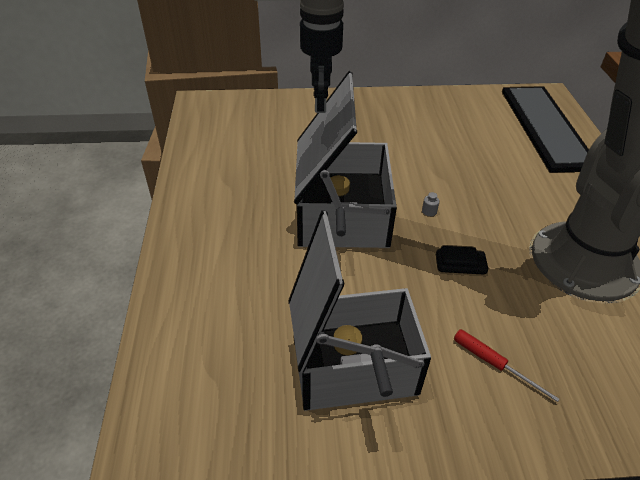

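```bash
python3 -m crank '[[[0.06,0,0,0,0,0,0],[0.1,0,0.005,0,0,0,0],[0.13,0,0.025,0,0,0,0],[0.17,0,0.05,0,0,0,0],[0.2,0,0.07,0,0,0,0],[0.23,0,0.095,0,0,0,0],[0.26,0,0.12,0,0,0,0],[0.29,0,0.15,0,0,0,0],[0.29,0,0.15,0,0,0,0]]]'
python3 - <<'E'
from h import *
import cv2
cams()
s=sense();p=s["position"];print(p,s["contact_force"],s["q"].round(2))
cv2.imwrite("pics/s7.png",C["scene"]["pixels"][:,:,::-1])
P=[505.05,-178.3,-.0738];c,sn=np.cos(P[2]),np.sin(P[2]);d=p[:2]-P[:2];print("local",c*d[0]+sn*d[1],-sn*d[0]+c*d[1],p[2])
E
```

```text
clock: 6.57
position: [487.8, -174.8, 232.2]
tool_rot: [0.034, 0.999, 0.001, -0.002]
contact_force: [-0.6, 0.2, 0.7]
gripper_width: 0.1
[ 489.60213928 -174.61886292  233.26309152] [-0.94822877  0.71235268 -0.06745837] [-0.35  0.2   0.7   1.86 -0.15  1.14  1.91]
local -15.677233264559447 2.532099553408306 233.26309152048492
```

View pics/s7.png

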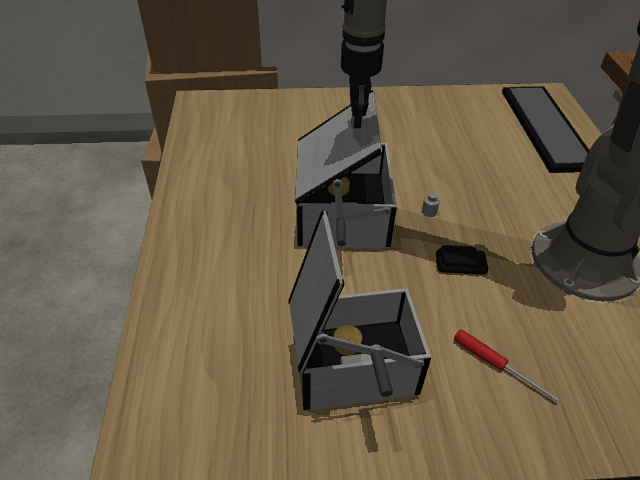

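```bash
python3 -m crank '[[[0.025,0,0.03,0,0,0,0],[0.05,0,0.06,0,0,0,0],[0.07,0,0.09,0,0,0,0],[0.09,0,0.125,0,0,0,0],[0.11,0,0.16,0,0,0,0],[0.125,0,0.195,0,0,0,0],[0.14,0,0.235,0,0,0,0],[0.155,0,0.275,0,0,0,0],[0.165,0,0.31,0,0,0,0],[0.165,0,0.31,0,0,0,0]]]'
python3 - <<'E'
from h import *
import cv2
cams()
s=sense();p=s["position"];print(p,s["contact_force"],s["q"].round(2))
cv2.imwrite("pics/s8.png",C["scene"]["pixels"][:,:,::-1])
P=[505.05,-178.3,-.0738];c,sn=np.cos(P[2]),np.sin(P[2]);d=p[:2]-P[:2];print("local",c*d[0]+sn*d[1],-sn*d[0]+c*d[1],p[2])
E
```

```text
clock: 7.5
position: [446.7, -171.9, 154.0]
tool_rot: [0.034, 0.999, 0.0, -0.002]
contact_force: [-0.6, 0.7, -0.5]
gripper_width: 0.1
[ 448.27430934 -172.3096113   155.63040287] [-0.52755612 -0.15950352  0.10679252] [-0.33  0.22  0.7   2.03 -0.17  0.95  1.95]
local -57.06283761580585 1.787839421443608 155.63040286719882
```

View pics/s8.png

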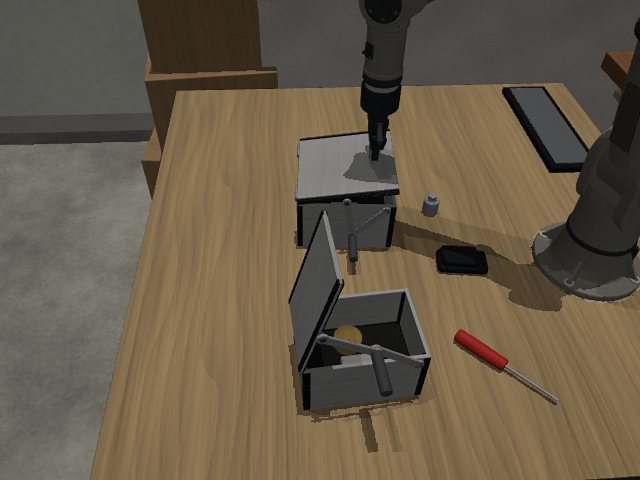

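```bash
python3 -m crank '[[[0.005,0,0.03,0,0,0,0],[0.01,0,0.055,0,0,0,0],[0.01,0,0.08,0,0,0,0],[0.01,0,0.1,0,0,0,0],[0.01,0,0.11,0,0,0,0],[0.01,0,0.11,0,0,0,0],[0.01,0,0.11,0,0,0,0]]]'
python3 - <<'E'
from workcell import sense
s=sense();print(s["position"],s["contact_force"])
E
```

```text
clock: 8.18
position: [446.5, -171.9, 128.5]
tool_rot: [0.034, 0.999, 0.0, -0.0]
contact_force: [0.1, 0.1, 1.0]
gripper_width: 0.1
[ 446.48881174 -171.94247903  128.47343007] [0.06801407 0.11228112 1.04935013]
```

```bash
python3 -m crank '[[[0,0,0.008,0,0,0,0],[0,0,0.016,0,0,0,0],[0,0,0.02,0,0,0,0],[0,0,0.02,0,0,0,0],[0,0,0.02,0,0,0,0]]]'
python3 - <<'E'
from workcell import sense
s=sense();print(s["position"],s["contact_force"])
E
```

```text
clock: 8.6
position: [446.8, -172.1, 127.7]
tool_rot: [0.034, 0.999, 0.002, -0.0]
contact_force: [-12.0, 4.3, 37.2]
gripper_width: 0.0
[ 446.81574316 -172.06107501  127.67369236] [-11.95090357   4.29581066  37.18704119]
```

The tip now meets a hard stop at z ≈ 128 mm, which is where the shut lid's top should be, so I'll retreat straight up.

```bash
python3 -m crank '[[[0,0,-0.03,0,0,0,0],[0,0,-0.15,0,0,0,0],[0,0,-0.3,0,0,0,0],[0,0,-0.45,0,0,0,0],[0,0,-0.6,0,0,0,0],[0,0,-0.6,0,0,0,0],[0,0,-0.6,0,0,0,0],[0,0,-0.6,0,0,0,0]]]'
python3 - <<'E'
from h import *
import cv2
cams()
s=sense();p=s["position"];print(p,s["contact_force"],np.abs(s["dq"]).max())
cv2.imwrite("pics/s9.png",C["scene"]["pixels"][:,:,::-1])
P=[505.05,-178.3,-.0738]
for y in(110,-110): print(proj("scene",W(P,(-105,y,128))),proj("scene",W(P,(-105,y,148))))
E
```

```text
clock: 9.27
position: [446.2, -171.6, 273.1]
tool_rot: [0.034, 0.999, 0.0, -0.0]
contact_force: [-0.0, -0.1, -0.7]
gripper_width: 0.1
[ 445.57499271 -171.60443731  272.18208999] [ 0.40941159 -0.34409424 -0.34360471] 0.006885052567988138
[399.93677757 202.80381431] [401.17757743 195.16397243]
[390.28006782 139.37950169] [391.25034567 131.96128599]
```

View pics/s9.png

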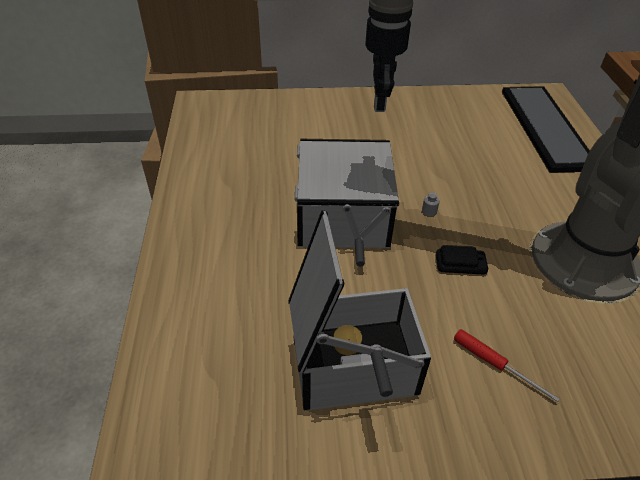

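The wide lid's front corners are at (397,202) and (391,141), within about 3 px of the predicted shut position. The narrow lid's top corner is at (323,215), unchanged, and the arm is clear of everything.

```bash
python3 -c "
from workcell import sign_off
print(sign_off())"
```

```text
the job is handed in; nothing more can be done
None
```

The wide case is shut and the narrow case is still open. I handed the job in at about 9.3 s; no verdict came back.

- **Breaking the stay:** I pushed the knee bar down from above with the gripper shut, until the fingertip was at z = 126 mm. I put the knee then at about 117 mm, from the bar's radius. With the tool clear afterwards, the lid showed at about 59–60° above level, so it had dropped only about 0.27 rad.
- **Lowering the lid:** I guided it down by its outer face at a commanded 0.7 rad/s or less. It ended at a firm stop with the tip at z ≈ 128 mm, the expected height of the shut lid's top.
- **Last checks:** The final picture shows the wide lid flush, with its corners within about 3 px of the predicted shut position. The narrow lid looks unmoved. The arm was at rest about 145 mm above the lid, with contact force near zero.
- **Off from expected:**
  - The knee bar's tip appeared about 10 mm nearer the wall than its stated dimensions suggest. I had already aimed inside the observed span, so it made no difference.
  - The last press on the shut lid reached about 37 N vertically (39 N in total) through the fingertips, close to the 40 N limit set for the arm and gripper body.

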